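# Grade the glass rods onto the other rod rest

## Task

Move the four red glass rods from the rod rest they lie on to the empty one, one to a notch, graded by thickness: the thickest in the notch nearest the bench burner, the thinnest in the notch farthest from it. Lay each rod down gently, without letting it fall, about centred across both folded strips, and leave the other loose things on the bench where they are.

Things in the scene. Friction and masses are not known exactly. Their poses are not given: they have to be found in the camera images.
- rod10: The thinnest of the four red glass rods: a plain solid red cylinder 10 mm in diameter and 170 mm long, 33 g give or take a third. Origin: its centre, on its axis; its x axis runs along the rod (it may be rolled about x). Lying in a notch, its axis is 48 mm above the bench and parallel to the rest's x axis.
- rod16: The second thinnest of the four red glass rods: a plain solid red cylinder 16 mm in diameter and 185 mm long, 93 g give or take a third. Origin: its centre, on its axis; its x axis runs along the rod (it may be rolled about x). Lying in a notch, its axis is 52 mm above the bench and parallel to the rest's x axis.
- rod22: The second thickest of the four red glass rods: a plain solid red cylinder 22 mm in diameter and 200 mm long, 190 g give or take a third. Origin: its centre, on its axis; its x axis runs along the rod (it may be rolled about x). Lying in a notch, its axis is 56 mm above the bench and parallel to the rest's x axis.
- rod28: The thickest of the four red glass rods: a plain solid red cylinder 28 mm in diameter and 215 mm long, 331 g give or take a third. Origin: its centre, on its axis; its x axis runs along the rod (it may be rolled about x). Lying in a notch, its axis is 60 mm above the bench and parallel to the rest's x axis.
- full_rest: Rod rest that holds the rods at the start, one per notch, in any order; fixed. Dark steel foot 130 x 240 x 4 mm carrying two upright zigzag steel strips, 12 mm wide, centred at x = -45 and +45 mm; a rod lies across both, along x. Four V notches at y = -84, -28, 28, 84 mm, bottoms 42 mm and peaks 64 mm above the bench. Origin: centre of the foot's underside; z up; turned up to 0.15 rad.
- empty_rest: Rod rest, empty at the start, where the rods go; fixed. Same build and size as full_rest (same axes, notches at y = -84, -28, 28, 84 mm, bottoms 42 mm up, sides sloping 38 degrees, 78 mm clear between the strips) but with a black foot. A rod let go within 10 mm of a notch rolls to its middle. Origin: centre of the foot's underside; turned up to 0.15 rad.
- burner: Bench burner, unlit, fixed: black foot 150 x 90 mm, gold bracket, steel barrel pointing away from the robot, up to 160 mm high. Origin: centre of the foot's underside. Burner and both rests stand in a row across the robot's front (world y), about 280 mm apart, in any order: the burner is well off one end (+y or -y) of the empty rest, maybe with the full rest between.
- frit_jar: Bystander, loose: closed glass jar with a steel lid, 56 mm across, 75 mm high, standing beyond the rests. Origin: centre of its underside.
- graphite_paddle: Bystander, loose: graphite paddle, black plate 75 x 50 x 13 mm with a wooden handle, 207 mm long in all, lying beyond the rests along world y. Origin: on its underside, where the handle meets the plate's stem.
- brush: Bystander, loose: flat hand brush with a wooden handle, about 200 mm long and below 40 mm high, lying beyond the rests along world y. Origin: on its underside.
There are look-alikes about, which are no part of the job. What is shaped like the rod22 but green is not meant.

How it is judged:
By the outcome, as a careful person would: the job done as asked, in the order asked, and still so for the second after the job is handed in, with the robot touching nothing.
It also fails if it takes over 120 s, if anything falls off the work surface, if the arm or the gripper's body presses on something with over 40 N, if the wrist force passes 120 N, or if a joint passes its speed limit or range.

## Robot

A 6-joint arm with a two-finger parallel gripper is mounted at the origin on the work surface. World frame = base frame: x ahead of the robot, y to its left, z up, the work surface at z = 0. Lengths are in m, angles in rad, forces in N, time in s.
With the tool pointing down it reaches from about 0.375 to 0.925 m from the base axis. Payload 5.7 kg.
Tool frame: the origin (TCP) lies midway between the tips of the shut fingers; the grasp point (between the pads) lies 19 mm behind it; z points along the fingers, y is the line along which they close (so a half turn about z gives the same grasp; the last joint's range is limited). The gripper opens to 88 mm and grips with 3 to 60 N. Pads are 20 mm wide; open, the fingers measure 115 mm over their backs; the gripper's body (75 mm by 178 mm) begins 61 mm behind the grasp point.
Start: joints at [-1.341, 0.359, 1.51, -0, 1.272, -0.115], TCP at [0.203, -0.565, 0.223] pointing down, gripper open.
Joint ranges: [-2.97, 2.97], [-1.01, 2.36], [0.21, 2.38], [-0.96, 4.11], [0.2, 2.71], [-2.98, 2.98]. Speed limits (rad/s): [2.39, 2.39, 3.14, 3.14, 3.14, 3.14].

## Interface

Orientations are given as a 3x3 rotation matrix whose columns are the frame's x, y, z axes.
In Python, from plant import state, get_image, calibration, sign_off gives the robot as it stands.
- The arm moves only by the shell command python3 -m pendant 'ROWS' [FORCE]. ROWS is JSON, a list of rows, each an object with "claw": the opening, from -1 (shut) to 1 (fully open); "travel": the shift along the world's x, y, z in cm, a list of three; "turn": the turn, a rotation vector about the world's x, y, z in rad, a list of three. A call has 1 to 12 rows; each row is the pose to reach, as a shift and turn from the pose commanded when the call began; what a row does not reach only later rows make up. A row lasts 1/12 s, in which the tool goes at most 41.7 mm and 7.16 degrees, less where a joint would pass 70% of its speed; a pose out of reach is approached as far as the arm can. A call with a gripper value outside its range is refused whole. The fingers move at their own pace and stop on an object; FORCE is the grip in N (left out, the last holds). Time passes only in rows, so rows that repeat a pose let the fingers close. It gives the time, the measured TCP pose, the force, the opening and the grip force at its end, in the units of the state.
- state(): the state, without advancing time (a new reading comes with each control period).
- get_image(name): name is "scene" or "top"; returns the picture (400x640x3 uint8, blue, green, red); there is no depth.
- calibration(name): a dict with "fx", "fy", "cx", "cy" (pixels), "pose" (4x4, takes a point from camera to world coordinates). Camera axes: x right, y up, looking along -z (the intrinsics and any distortion apply to the point x, -y, -z); pixel columns grow to the right and rows downward; lengths in m; the calibration is good to about 2 mm. A picture is of the moment at which its call begins. calibration takes no time and is no camera call.
- sign_off(): hands the job in; it is judged then, once.
The state is a dict: "time": time; "joint_positions": joint angles; "qd": joint speeds; "tau": joint torques, N m; "tool_pos": TCP position; "tcp_rot": TCP orientation; "contact_force": force on the tool from outside, world axes, zero at the start; "torque": the same for the moment, N m; "width": finger opening in m; "finger_force": force on a finger pad.
Only numpy, scipy, OpenCV 4.12 (cv2) and the standard library are available. Lean on these libraries where they do the work, as an engineer would, in place of code of your own. Each camera call takes 0.05 s, during which the arm holds its last target. There are 200 camera calls.

## Working session

There is one attempt and no reset: what is moved stays moved. The work goes in short steps, Python scripts to look and compute and a shell command to move; the robot and the scene stay as the last step left them, time stands still between calls to the robot, and variables do not carry over. Pictures are saved under pics/ and viewed, at most 14 in all, crops included, and the job is handed in when it is done.

```bash
mkdir -p pics; python3 - <<'E'
from plant import *
import cv2
for n in("scene","top"):
    cv2.imwrite(f"pics/{n}0.png",get_image(n)); c=calibration(n); print(n,c)
s=state();print(s["time"],s["tool_pos"],s["tcp_rot"],s["width"])
E
```

```text
scene {'fx': 395.66821806047386, 'fy': 395.66821806047386, 'cx': 316.7676583559551, 'cy': 197.9767978169334, 'pose': array([[ 0.57927042, -0.43994367,  0.68621815,  1.14139094],
       [ 0.81479094,  0.33698352, -0.47176036, -0.40818759],
       [-0.02369622,  0.83240115,  0.55366671,  0.53511661],
       [ 0.        ,  0.        ,  0.        ,  1.        ]])}
top {'fx': 429.2322230493079, 'fy': 429.2322230493079, 'cx': 318.9153162014189, 'cy': 198.71915832158527, 'pose': array([[-0.00573127,  0.98737802, -0.15827757,  0.41070512],
       [-0.99993055, -0.00402878,  0.0110751 , -0.00818183],
       [ 0.01029764,  0.15833005,  0.98733254,  1.05135308],
       [ 0.        ,  0.        ,  0.        ,  1.        ]])}
0.1 [ 0.20266574 -0.56405807  0.2218955 ] [[ 9.41142571e-01  3.38009643e-01 -3.77049855e-04]
 [ 3.38009795e-01 -9.41141169e-01  1.63666764e-03]
 [ 1.98352303e-04 -1.66778413e-03 -9.99998590e-01]] 0.08784231777413433
```

View pics/top0.png

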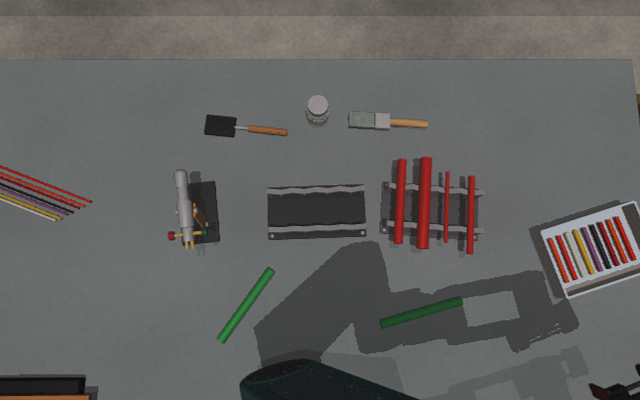

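View pics/scene0.png

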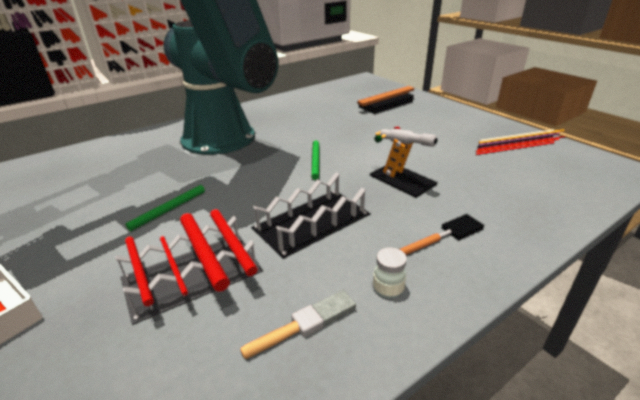

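The top view shows the burner at (190,210), on the +y side. The empty rest with the black foot is at (316,212) and the full rest at (432,205). The full rest holds four red rods, at columns 400, 425, 446 and 470. The green look-alikes are at (245,305) and (420,312), and there are thin sticks at far left and in the box at right. The red cylinders on the dark-steel rest fit the description. By width they are 22, 28, 10 and 16 mm from +y to -y; I'll confirm this in a crop.

```bash
cat > h.py <<'E'
from plant import *
import cv2, numpy as np
def cast(n,uv,z):
    c=calibration(n);P=c["pose"];uv=np.atleast_2d(uv).astype(float)
    d=np.c_[(uv[:,0]-c["cx"])/c["fx"],-(uv[:,1]-c["cy"])/c["fy"],-np.ones(len(uv))]@P[:3,:3].T
    return P[:3,3]+d*((z-P[2,3])/d[:,2])[:,None]
def proj(n,X):
    c=calibration(n);P=c["pose"];q=(np.atleast_2d(X)-P[:3,3])@P[:3,:3]
    return np.c_[c["cx"]+c["fx"]*q[:,0]/-q[:,2],c["cy"]-c["fy"]*q[:,1]/-q[:,2]]
def rods(img,x0=220,x1=520):
    b,g,r=[img[...,i].astype(int) for i in range(3)]
    m=((r>70)&(r>2*g)&(r>2*b)).astype(np.uint8); m[:,:x0]=0;m[:,x1:]=0;m[270:]=0
    out=[]
    for c in cv2.findContours(m,cv2.RETR_EXTERNAL,cv2.CHAIN_APPROX_NONE)[0]:
        if cv2.contourArea(c)<60: continue
        rc=cv2.minAreaRect(c);bx=cv2.boxPoints(rc);bx=bx[np.argsort(bx[:,1])]
        out.append((bx[:2].mean(0),bx[2:].mean(0),min(rc[1])+1))
    return sorted(out,key=lambda o:o[0][0])
E
python3 - <<'E'
from h import *
im=get_image("top")
for a,b,w in rods(im):
    p=cast("top",[a,b],0.055); d=p[0]-p[1]
    W=w*np.linalg.norm(d)/np.linalg.norm(a-b)
    print(np.round(a),np.round(b),"W",round(W*1e3,1),"L",round(np.linalg.norm(d)*1e3),"ctr",p.mean(0).round(4),"ang",round(np.arctan2(d[1],d[0]),3))
cv2.imwrite("pics/crop.png",cv2.resize(im[150:260,250:500],None,fx=3.2,fy=3.2,interpolation=cv2.INTER_CUBIC))
E
```

```text
[402. 159.] [398. 243.] W 23.2 L 201 ctr [ 0.5659 -0.2094  0.055 ] ang -0.083
[426. 157.] [422. 248.] W 30.4 L 218 ctr [ 0.5623 -0.267   0.055 ] ang -0.089
[448. 171.] [445. 241.] W 11.8 L 167 ctr [ 0.5529 -0.3188  0.055 ] ang -0.091
[471. 176.] [469. 253.] W 17.8 L 183 ctr [ 0.5328 -0.3745  0.055 ] ang -0.085
```

View pics/crop.png

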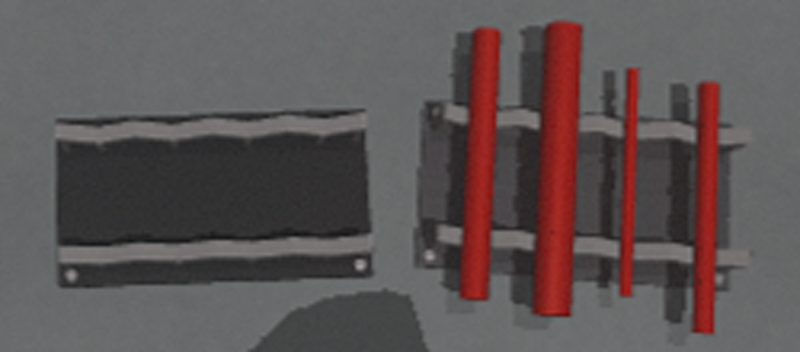

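The crop confirms the rods by width: 22 at crop x=480, 28 at 558, 10 at 630 and 16 at 706. The empty rest's foot corners are near crop (59,288), (373,275), (366,109) and (56,121).

```bash
python3 - <<'E'
from h import *
im=get_image("top")
f=lambda p:np.array(p)/3.2+[250-.35,150-.35]
C=cast("top",f([[59,288],[373,275],[366,109],[56,121]]),0.004);print("foot",C[:,:2].round(4))
print("ctr",C.mean(0), "edges",[round(np.linalg.norm(C[i]-C[i-1]),4) for i in range(4)])
S=cast("top",f([[58,257],[372,242],[366,119],[56,132]]),0.064);print("strip ends",S[:,:2].round(4),S.mean(0).round(4),[round(np.linalg.norm(S[i]-S[i-1]),4) for i in range(4)])
for A in(C,S):
    for i,j in((0,1),(3,2)):
        d=A[i]-A[j];print("ang y",round(np.arctan2(-d[0],d[1]),3))
# model projection check for both feet
def rest(c,t):
    R=np.array([[np.cos(t),-np.sin(t)],[np.sin(t),np.cos(t)]])
    return lambda P:np.c_[np.array(P)[:,:2]@R.T+c,np.array(P)[:,2]]
sc=get_image("scene");cv2.imwrite("pics/sc.png",cv2.resize(sc[150:320,100:420],None,fx=2.5,fy=2.5,interpolation=cv2.INTER_CUBIC))
# burner foot dark etc not needed
E
```

```text
foot [[ 0.4783  0.1042]
 [ 0.487  -0.1348]
 [ 0.616  -0.1324]
 [ 0.6074  0.1082]]
ctr [ 0.54717008 -0.01369585  0.004     ] edges [np.float64(0.1291), np.float64(0.2392), np.float64(0.129), np.float64(0.2408)]
strip ends [[ 0.4967  0.0988]
 [ 0.5064 -0.1274]
 [ 0.5967 -0.1251]
 [ 0.588   0.1014]] [ 0.547  -0.0131  0.064 ] [np.float64(0.0913), np.float64(0.2264), np.float64(0.0903), np.float64(0.2267)]
ang y 0.036
ang y 0.036
ang y 0.043
ang y 0.039
```

View pics/sc.png

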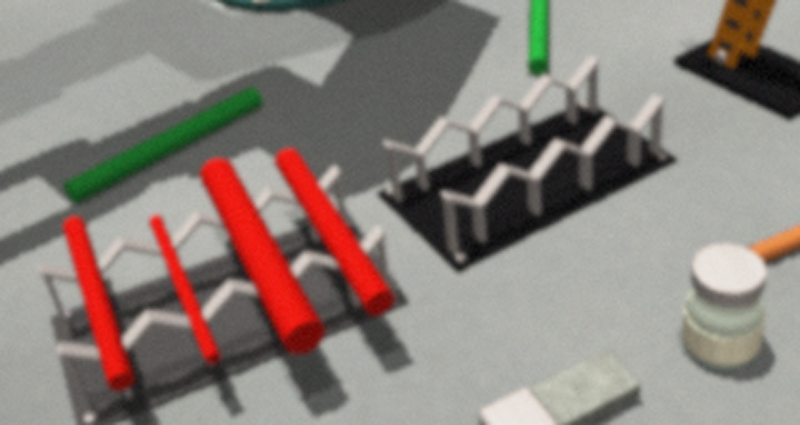

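The rod order on the full rest, from +y, is 22, 28, 10, 16. The empty rest is centred at (0.547,-0.0134) with yaw about 0.037, and the full rest's yaw is about -0.087. I'll start with rod28.

```bash
python3 -m pendant '[{"claw":0,"travel":[6,5,0],"turn":[0,0,-0.08]},{"claw":0,"travel":[12,10,0],"turn":[0,0,-0.18]},{"claw":0,"travel":[18,15,0],"turn":[0,0,-0.28]},{"claw":0,"travel":[24,20,0],"turn":[0,0,-0.38]},{"claw":0,"travel":[30,25,-3],"turn":[0,0,-0.432]},{"claw":0,"travel":[35.9,29.9,-6],"turn":[0,0,-0.432]},{"claw":0,"travel":[35.9,29.9,-6],"turn":[0,0,-0.432]},{"claw":0,"travel":[35.9,29.9,-6],"turn":[0,0,-0.432]},{"claw":0,"travel":[35.9,29.9,-6],"turn":[0,0,-0.432]},{"claw":0,"travel":[35.9,29.9,-6],"turn":[0,0,-0.432]},{"claw":0,"travel":[35.9,29.9,-6],"turn":[0,0,-0.432]},{"claw":0,"travel":[35.9,29.9,-6],"turn":[0,0,-0.432]}]' 30
```

```text
time: 1.25
tool_pos: [0.5648, -0.2617, 0.1613]
tcp_rot: [[0.996, -0.084, 0.001], [-0.084, -0.996, 0.002], [0.0, -0.002, -1.0]]
contact_force: [0.4, -0.2, 0.1]
width: 0.044
finger_force: 0.0
```

```bash
python3 -m pendant '[{"claw":0,"travel":[-0.3,-0.4,0],"turn":[0,0,0]},{"claw":0,"travel":[-0.3,-0.4,-2],"turn":[0,0,0]},{"claw":0,"travel":[-0.3,-0.4,-4],"turn":[0,0,0]},{"claw":0,"travel":[-0.3,-0.4,-6],"turn":[0,0,0]},{"claw":0,"travel":[-0.3,-0.4,-8],"turn":[0,0,0]},{"claw":0,"travel":[-0.3,-0.4,-10],"turn":[0,0,0]},{"claw":0,"travel":[-0.3,-0.4,-12],"turn":[0,0,0]},{"claw":0,"travel":[-0.3,-0.4,-12],"turn":[0,0,0]},{"claw":0,"travel":[-0.3,-0.4,-12],"turn":[0,0,0]},{"claw":0,"travel":[-0.3,-0.4,-12],"turn":[0,0,0]}]'
python3 - <<'E'
from h import *
im=get_image("scene");cv2.imwrite("pics/g1.png",cv2.resize(im[100:320,100:420],None,fx=2.5,fy=2.5))
E
```

```text
time: 2.08
tool_pos: [0.5588, -0.2708, 0.0437]
tcp_rot: [[0.996, -0.088, 0.001], [-0.088, -0.996, -0.001], [0.001, 0.001, -1.0]]
contact_force: [-0.4, -0.8, -0.0]
width: 0.0442
finger_force: 0.0
```

View pics/g1.png

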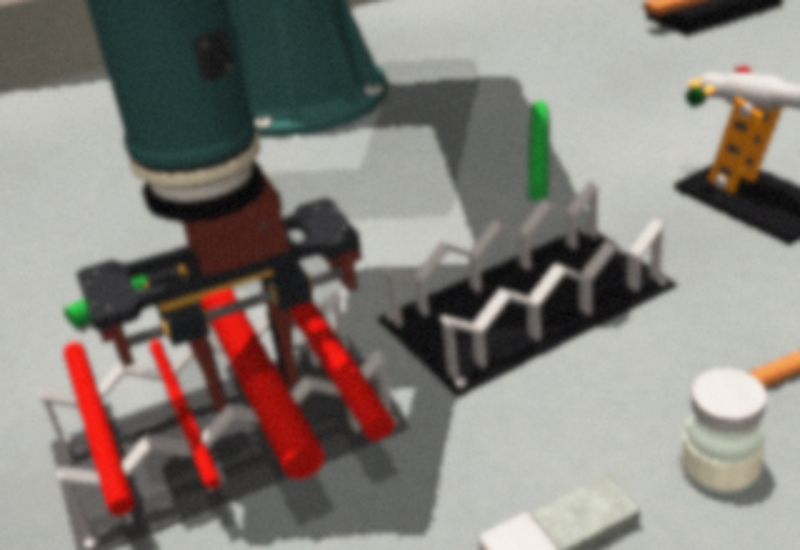

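The fingers straddle rod28, at (255,390) in the crop, clear of its neighbours. The reported position shifted, so I'll check sensor noise with a short hold.

```bash
for i in 1 2 3; do python3 -m pendant '[{"claw":0,"travel":[0,0,0],"turn":[0,0,0]}]' | sed -n 2,3p; done
```

```text
tool_pos: [0.5596, -0.2706, 0.0442]
tcp_rot: [[0.996, -0.087, 0.002], [-0.087, -0.996, -0.001], [0.002, 0.001, -1.0]]
tool_pos: [0.5595, -0.2703, 0.044]
tcp_rot: [[0.996, -0.087, 0.002], [-0.087, -0.996, -0.001], [0.002, 0.001, -1.0]]
tool_pos: [0.5593, -0.27, 0.0436]
tcp_rot: [[0.996, -0.087, 0.001], [-0.087, -0.996, -0.001], [0.001, 0.001, -1.0]]
```

```bash
python3 -m pendant '[{"claw":0,"travel":[0.2,0.4,-0.3],"turn":[0,0,0]},{"claw":0,"travel":[0.2,0.4,-0.3],"turn":[0,0,0]},{"claw":0,"travel":[0.2,0.4,-0.3],"turn":[0,0,0]},{"claw":-0.6,"travel":[0.2,0.4,-0.3],"turn":[0,0,0]},{"claw":-0.6,"travel":[0.2,0.4,-0.3],"turn":[0,0,0]},{"claw":-0.6,"travel":[0.2,0.4,-0.3],"turn":[0,0,0]},{"claw":-0.6,"travel":[0.2,0.4,-0.3],"turn":[0,0,0]},{"claw":-0.6,"travel":[0.2,0.4,-0.3],"turn":[0,0,0]},{"claw":-0.6,"travel":[0.2,0.4,-0.3],"turn":[0,0,0]},{"claw":-0.6,"travel":[0.2,0.4,-0.3],"turn":[0,0,0]}]' 30
```

```text
time: 3.22
tool_pos: [0.5609, -0.2666, 0.0398]
tcp_rot: [[0.996, -0.087, 0.0], [-0.087, -0.996, -0.001], [0.001, 0.001, -1.0]]
contact_force: [-0.8, -5.9, -0.2]
width: 0.0272
finger_force: 30.0
```

```bash
python3 -m pendant '[{"claw":-0.6,"travel":[0,0,0.5],"turn":[0,0,0]},{"claw":-0.6,"travel":[0,0,1.5],"turn":[0,0,0]},{"claw":-0.6,"travel":[0,0,3],"turn":[0,0,0]},{"claw":-0.6,"travel":[0,0,5],"turn":[0,0,0]},{"claw":-0.6,"travel":[0,0,7],"turn":[0,0,0]},{"claw":-0.6,"travel":[0,0,9],"turn":[0,0,0]},{"claw":-0.6,"travel":[0,0,10.5],"turn":[0,0,0]},{"claw":-0.6,"travel":[0,0,11.5],"turn":[0,0,0]},{"claw":-0.6,"travel":[0,0,12],"turn":[0,0,0]}]'
python3 -m pendant '[{"claw":-0.6,"travel":[0,1,0],"turn":[0,0,0.01]},{"claw":-0.6,"travel":[-0.1,3,0],"turn":[0,0,0.02]},{"claw":-0.6,"travel":[-0.3,6,0],"turn":[0,0,0.03]},{"claw":-0.6,"travel":[-0.5,9.5,0],"turn":[0,0,0.04]},{"claw":-0.6,"travel":[-0.7,13,0],"turn":[0,0,0.05]},{"claw":-0.6,"travel":[-0.9,16.5,0],"turn":[0,0,0.06]},{"claw":-0.6,"travel":[-1.1,20,0],"turn":[0,0,0.07]},{"claw":-0.6,"travel":[-1.2,23.5,0],"turn":[0,0,0.08]},{"claw":-0.6,"travel":[-1.4,27,0],"turn":[0,0,0.1]},{"claw":-0.6,"travel":[-1.5,30,0],"turn":[0,0,0.11]},{"claw":-0.6,"travel":[-1.6,32.5,0],"turn":[0,0,0.12]},{"claw":-0.6,"travel":[-1.7,33.7,0],"turn":[0,0,0.124]}]'
python3 -m pendant '[{"claw":-0.6,"travel":[0,0,0],"turn":[0,0,0]},{"claw":-0.6,"travel":[0,0,0],"turn":[0,0,0]},{"claw":-0.6,"travel":[0,0,0],"turn":[0,0,0]},{"claw":-0.6,"travel":[0,0,0],"turn":[0,0,0]},{"claw":-0.6,"travel":[0,0,0],"turn":[0,0,0]},{"claw":-0.6,"travel":[0,0,0],"turn":[0,0,0]}]'
python3 - <<'E'
from h import *
im=get_image("scene");cv2.imwrite("pics/g2.png",cv2.resize(im[60:320,100:460],None,fx=2.2,fy=2.2))
im=get_image("top")
for a,b,w in rods(im): print(a,b,w,cast("top",[a,b],0.175)[:,:2].round(3).tolist())
E
```

```text
time: 3.97
tool_pos: [0.5614, -0.2654, 0.1615]
tcp_rot: [[0.996, -0.087, 0.002], [-0.087, -0.996, -0.0], [0.002, 0.0, -1.0]]
contact_force: [-0.2, -0.8, -3.2]
width: 0.0273
finger_force: 30.0
time: 4.97
tool_pos: [0.5417, 0.075, 0.1584]
tcp_rot: [[0.999, 0.04, -0.003], [0.04, -0.999, 0.002], [-0.003, -0.002, -1.0]]
contact_force: [-0.2, -0.2, -3.3]
width: 0.0271
finger_force: 30.0
time: 5.47
tool_pos: [0.5439, 0.0704, 0.1596]
tcp_rot: [[0.999, 0.035, -0.0], [0.035, -0.999, 0.0], [-0.0, -0.0, -1.0]]
contact_force: [0.9, -0.8, -2.6]
width: 0.0272
finger_force: 30.0
[272.5 211. ] [272.5 254. ] 8.0 [[0.526, 0.078], [0.438, 0.077]]
[401.7332  158.83665] [397.5212  243.07607] 9.739083290100098 [[0.635, -0.193], [0.459, -0.178]]
[447.61597 170.98524] [444.92175 241.03548] 4.920178413391113 [[0.609, -0.288], [0.463, -0.275]]
[471.27484 175.95894] [469.43915 253.05809] 7.498157501220703 [[0.598, -0.337], [0.438, -0.324]]
```

View pics/g2.png

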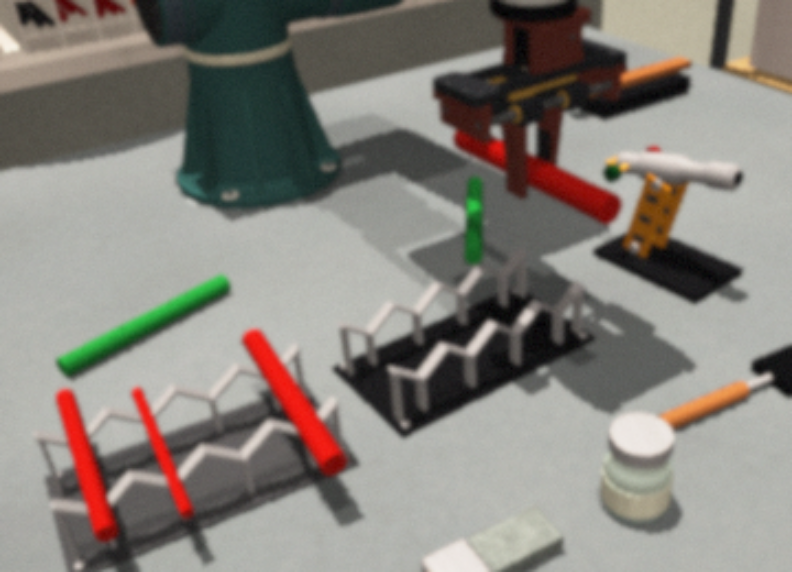

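Rod28 is held level, with its near end at top-view pixel (272,254), so it is well centred in the grip. Lowering it.

```bash
python3 -m pendant '[{"claw":-0.6,"travel":[0,0,-1.5],"turn":[0,0,0]},{"claw":-0.6,"travel":[0,0,-4],"turn":[0,0,0]},{"claw":-0.6,"travel":[0,0,-6.5],"turn":[0,0,0]},{"claw":-0.6,"travel":[0,0,-8.5],"turn":[0,0,0]},{"claw":-0.6,"travel":[0,0,-10],"turn":[0,0,0]},{"claw":-0.6,"travel":[0,0,-11],"turn":[0,0,0]},{"claw":-0.6,"travel":[0,0,-11.4],"turn":[0,0,0]},{"claw":-0.6,"travel":[0,0,-11.6],"turn":[0,0,0]},{"claw":-0.6,"travel":[0,0,-11.8],"turn":[0,0,0]},{"claw":-0.6,"travel":[0,0,-11.8],"turn":[0,0,0]},{"claw":-0.6,"travel":[0,0,-11.8],"turn":[0,0,0]}]'
```

```text
time: 6.48
tool_pos: [0.5445, 0.0713, 0.0424]
tcp_rot: [[0.999, 0.037, 0.001], [0.037, -0.999, 0.0], [0.002, -0.0, -1.0]]
contact_force: [0.1, 0.3, -2.4]
width: 0.0273
finger_force: 30.0
```

```bash
python3 -m pendant '[{"claw":-0.6,"travel":[0,0,-0.1],"turn":[0,0,0]},{"claw":-0.6,"travel":[0,0,-0.15],"turn":[0,0,0]},{"claw":-0.6,"travel":[0,0,-0.2],"turn":[0,0,0]},{"claw":-0.6,"travel":[0,0,-0.2],"turn":[0,0,0]},{"claw":-0.6,"travel":[0,0,-0.2],"turn":[0,0,0]}]'
```

```text
time: 6.9
tool_pos: [0.5446, 0.0711, 0.0409]
tcp_rot: [[0.999, 0.037, 0.002], [0.037, -0.999, -0.0], [0.002, 0.0, -1.0]]
contact_force: [-1.8, -2.0, 6.7]
width: 0.0271
finger_force: 30.0
```

It is seated, with an upward reaction of about 9 N. Releasing and lifting.

```bash
python3 -m pendant '[{"claw":-0.25,"travel":[0,0,0],"turn":[0,0,0]},{"claw":0,"travel":[0,0,0],"turn":[0,0,0]},{"claw":0,"travel":[0,0,0],"turn":[0,0,0]},{"claw":0,"travel":[0,0,0],"turn":[0,0,0]},{"claw":0,"travel":[0,0,0],"turn":[0,0,0]},{"claw":0,"travel":[0,0,2],"turn":[0,0,0]},{"claw":0,"travel":[0,0,4],"turn":[0,0,0]},{"claw":0,"travel":[0,0,7],"turn":[0,0,0]},{"claw":0,"travel":[0,0,10],"turn":[0,0,0]},{"claw":0,"travel":[0,0,12],"turn":[0,0,0]},{"claw":0,"travel":[0,0,12],"turn":[0,0,0]},{"claw":0,"travel":[0,0,12],"turn":[0,0,0]}]'
python3 - <<'E'
from h import *
im=get_image("top")
for a,b,w in rods(im): print(a,b,w,cast("top",[a,b],0.055)[:,:2].round(3).tolist())
im=get_image("scene");cv2.imwrite("pics/g3.png",im)
E
```

```text
time: 7.9
tool_pos: [0.5446, 0.0714, 0.1606]
tcp_rot: [[0.999, 0.037, 0.003], [0.037, -0.999, 0.0], [0.003, -0.0, -1.0]]
contact_force: [0.3, -0.6, -0.8]
width: 0.0439
finger_force: 0.0
[401.60297 158.83824] [397.59393 243.02827] 9.704422950744629 [[0.666, -0.218], [0.466, -0.201]]
[447.57468 170.98424] [444.98013 241.0363 ] 4.8862245082855225 [[0.636, -0.326], [0.47, -0.311]]
[471.26294 175.95866] [469.42725 253.05782] 7.521960258483887 [[0.624, -0.382], [0.442, -0.367]]
```

View pics/g3.png

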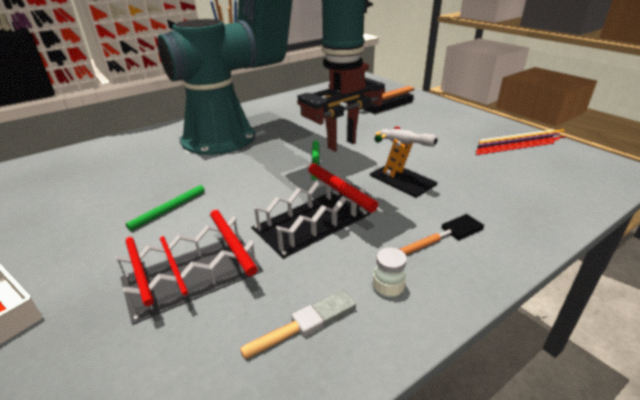

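Rod28 lies in the notch nearest the burner, at scene pixels (313,168) to (375,208). Now rod22.

```bash
python3 -m pendant '[{"claw":0,"travel":[0.2,-3,0],"turn":[0,0,-0.01]},{"claw":0,"travel":[0.5,-7,0],"turn":[0,0,-0.03]},{"claw":0,"travel":[0.8,-11,0],"turn":[0,0,-0.05]},{"claw":0,"travel":[1.1,-15,0],"turn":[0,0,-0.07]},{"claw":0,"travel":[1.4,-19,0],"turn":[0,0,-0.09]},{"claw":0,"travel":[1.7,-23,0],"turn":[0,0,-0.11]},{"claw":0,"travel":[2,-26,0],"turn":[0,0,-0.12]},{"claw":0,"travel":[2.1,-28.1,0],"turn":[0,0,-0.124]},{"claw":0,"travel":[2.1,-28.1,0],"turn":[0,0,-0.124]},{"claw":0,"travel":[2.1,-28.1,0],"turn":[0,0,-0.124]},{"claw":0,"travel":[2.1,-28.1,0],"turn":[0,0,-0.124]},{"claw":0,"travel":[2.1,-28.1,0],"turn":[0,0,-0.124]}]'
python3 -m pendant '[{"claw":0,"travel":[0,0,-2],"turn":[0,0,0]},{"claw":0,"travel":[0,0,-4],"turn":[0,0,0]},{"claw":0,"travel":[0,0,-6],"turn":[0,0,0]},{"claw":0,"travel":[0,0,-8],"turn":[0,0,0]},{"claw":0,"travel":[0,0,-10],"turn":[0,0,0]},{"claw":0,"travel":[0,0,-11.5],"turn":[0,0,0]},{"claw":0,"travel":[0,0,-12.3],"turn":[0,0,0]},{"claw":0,"travel":[0,0,-12.3],"turn":[0,0,0]},{"claw":0,"travel":[0,0,-12.3],"turn":[0,0,0]},{"claw":0,"travel":[0,0,-12.3],"turn":[0,0,0]}]'
```

```text
time: 9.0
tool_pos: [0.564, -0.2079, 0.1587]
tcp_rot: [[0.996, -0.086, -0.002], [-0.086, -0.996, 0.002], [-0.002, -0.001, -1.0]]
contact_force: [0.8, 0.4, -0.2]
width: 0.0443
finger_force: 0.0
time: 9.83
tool_pos: [0.5656, -0.2095, 0.0376]
tcp_rot: [[0.996, -0.086, 0.001], [-0.086, -0.996, -0.001], [0.001, 0.0, -1.0]]
contact_force: [-0.4, -0.6, 0.4]
width: 0.0441
finger_force: 0.0
```

```bash
python3 -m pendant '[{"claw":-0.75,"travel":[0,0,0],"turn":[0,0,0]},{"claw":-0.75,"travel":[0,0,0],"turn":[0,0,0]},{"claw":-0.75,"travel":[0,0,0],"turn":[0,0,0]},{"claw":-0.75,"travel":[0,0,0],"turn":[0,0,0]},{"claw":-0.75,"travel":[0,0,0],"turn":[0,0,0]},{"claw":-0.75,"travel":[0,0,0],"turn":[0,0,0]},{"claw":-0.75,"travel":[0,0,0],"turn":[0,0,0]},{"claw":-0.75,"travel":[0,0,0],"turn":[0,0,0]}]' 30
python3 -m pendant '[{"claw":-0.75,"travel":[0,0,0.5],"turn":[0,0,0]},{"claw":-0.75,"travel":[0,0,1.5],"turn":[0,0,0]},{"claw":-0.75,"travel":[0,0,3],"turn":[0,0,0]},{"claw":-0.75,"travel":[0,0,5],"turn":[0,0,0]},{"claw":-0.75,"travel":[0,0,7],"turn":[0,0,0]},{"claw":-0.75,"travel":[0,0,9],"turn":[0,0,0]},{"claw":-0.75,"travel":[0,0,10.5],"turn":[0,0,0]},{"claw":-0.75,"travel":[0,0,11.5],"turn":[0,0,0]},{"claw":-0.75,"travel":[0,0,12],"turn":[0,0,0]}]'
```

```text
time: 10.5
tool_pos: [0.5652, -0.2108, 0.0373]
tcp_rot: [[0.996, -0.087, 0.001], [-0.087, -0.996, -0.002], [0.001, 0.001, -1.0]]
contact_force: [-1.7, -5.8, 5.6]
width: 0.0215
finger_force: 30.0
time: 11.25
tool_pos: [0.5654, -0.2094, 0.1584]
tcp_rot: [[0.996, -0.087, 0.002], [-0.087, -0.996, -0.0], [0.002, 0.0, -1.0]]
contact_force: [-1.0, -0.0, -1.1]
width: 0.0212
finger_force: 30.0
```

```bash
python3 -m pendant '[{"claw":-0.75,"travel":[0,1,0],"turn":[0,0,0.01]},{"claw":-0.75,"travel":[-0.2,3,0],"turn":[0,0,0.02]},{"claw":-0.75,"travel":[-0.5,6,0],"turn":[0,0,0.04]},{"claw":-0.75,"travel":[-0.8,9.5,0],"turn":[0,0,0.06]},{"claw":-0.75,"travel":[-1.1,13,0],"turn":[0,0,0.08]},{"claw":-0.75,"travel":[-1.4,16.5,0],"turn":[0,0,0.1]},{"claw":-0.75,"travel":[-1.7,19.5,0],"turn":[0,0,0.115]},{"claw":-0.75,"travel":[-1.9,21.5,0],"turn":[0,0,0.124]},{"claw":-0.75,"travel":[-1.9,22.4,0],"turn":[0,0,0.124]},{"claw":-0.75,"travel":[-1.9,22.4,0],"turn":[0,0,0.124]},{"claw":-0.75,"travel":[-1.9,22.4,0],"turn":[0,0,0.124]},{"claw":-0.75,"travel":[-1.9,22.4,0],"turn":[0,0,0.124]}]'
python3 -m pendant '[{"claw":-0.75,"travel":[0,0,-1.5],"turn":[0,0,0]},{"claw":-0.75,"travel":[0,0,-4],"turn":[0,0,0]},{"claw":-0.75,"travel":[0,0,-6.5],"turn":[0,0,0]},{"claw":-0.75,"travel":[0,0,-8.5],"turn":[0,0,0]},{"claw":-0.75,"travel":[0,0,-10],"turn":[0,0,0]},{"claw":-0.75,"travel":[0,0,-11],"turn":[0,0,0]},{"claw":-0.75,"travel":[0,0,-11.4],"turn":[0,0,0]},{"claw":-0.75,"travel":[0,0,-11.6],"turn":[0,0,0]},{"claw":-0.75,"travel":[0,0,-11.7],"turn":[0,0,0]},{"claw":-0.75,"travel":[0,0,-11.7],"turn":[0,0,0]},{"claw":-0.75,"travel":[0,0,-11.7],"turn":[0,0,0]}]'
```

```text
time: 12.25
tool_pos: [0.5459, 0.0134, 0.1563]
tcp_rot: [[0.999, 0.036, -0.0], [0.036, -0.999, -0.0], [-0.0, 0.0, -1.0]]
contact_force: [-0.1, 0.6, -1.3]
width: 0.0214
finger_force: 30.0
time: 13.17
tool_pos: [0.5466, 0.0142, 0.0404]
tcp_rot: [[0.999, 0.037, 0.002], [0.037, -0.999, -0.0], [0.002, 0.0, -1.0]]
contact_force: [-0.4, 0.2, -1.7]
width: 0.0212
finger_force: 30.0
```

Needs about 2.5 to 3 mm more.

```bash
python3 -m pendant '[{"claw":-0.75,"travel":[0,0,-0.1],"turn":[0,0,0]},{"claw":-0.75,"travel":[0,0,-0.2],"turn":[0,0,0]},{"claw":-0.75,"travel":[0,0,-0.25],"turn":[0,0,0]},{"claw":-0.75,"travel":[0,0,-0.25],"turn":[0,0,0]},{"claw":-0.75,"travel":[0,0,-0.25],"turn":[0,0,0]}]'
```

```text
time: 13.58
tool_pos: [0.5464, 0.0142, 0.0379]
tcp_rot: [[0.999, 0.037, 0.001], [0.037, -0.999, -0.0], [0.001, 0.0, -1.0]]
contact_force: [-1.6, -1.5, 6.3]
width: 0.0213
finger_force: 30.0
```

```bash
python3 -m pendant '[{"claw":-0.35,"travel":[0,0,0],"turn":[0,0,0]},{"claw":-0.1,"travel":[0,0,0],"turn":[0,0,0]},{"claw":-0.1,"travel":[0,0,0],"turn":[0,0,0]},{"claw":-0.1,"travel":[0,0,0],"turn":[0,0,0]},{"claw":-0.1,"travel":[0,0,0],"turn":[0,0,0]},{"claw":-0.1,"travel":[0,0,2],"turn":[0,0,0]},{"claw":-0.1,"travel":[0,0,4],"turn":[0,0,0]},{"claw":-0.1,"travel":[0,0,7],"turn":[0,0,0]},{"claw":-0.1,"travel":[0,0,10],"turn":[0,0,0]},{"claw":-0.1,"travel":[0,0,12],"turn":[0,0,0]},{"claw":-0.1,"travel":[0,0,12],"turn":[0,0,0]},{"claw":-0.1,"travel":[0,0,12],"turn":[0,0,0]}]'
python3 -m pendant '[{"claw":-0.1,"travel":[0,-3,0],"turn":[0,0,-0.01]},{"claw":-0.1,"travel":[-0.2,-7,0],"turn":[0,0,-0.02]},{"claw":-0.1,"travel":[-0.4,-11,0],"turn":[0,0,-0.03]},{"claw":-0.1,"travel":[-0.5,-15,0],"turn":[0,0,-0.05]},{"claw":-0.1,"travel":[-0.7,-19,0],"turn":[0,0,-0.06]},{"claw":-0.1,"travel":[-0.8,-23,0],"turn":[0,0,-0.08]},{"claw":-0.1,"travel":[-0.9,-27,0],"turn":[0,0,-0.09]},{"claw":-0.1,"travel":[-1.1,-31,0],"turn":[0,0,-0.11]},{"claw":-0.1,"travel":[-1.2,-35,0],"turn":[0,0,-0.124]},{"claw":-0.1,"travel":[-1.3,-38,0],"turn":[0,0,-0.124]},{"claw":-0.1,"travel":[-1.3,-39,0],"turn":[0,0,-0.124]},{"claw":-0.1,"travel":[-1.3,-39,0],"turn":[0,0,-0.124]}]'
python3 -m pendant '[{"claw":-0.1,"travel":[0,0,0],"turn":[0,0,0]},{"claw":-0.1,"travel":[0,0,0],"turn":[0,0,0]},{"claw":-0.1,"travel":[0,0,0],"turn":[0,0,0]},{"claw":-0.1,"travel":[0,0,0],"turn":[0,0,0]}]'
python3 - <<'E'
from h import *
im=get_image("scene");cv2.imwrite("pics/g4.png",im)
E
```

```text
time: 14.58
tool_pos: [0.5466, 0.0143, 0.1581]
tcp_rot: [[0.999, 0.037, 0.003], [0.037, -0.999, -0.0], [0.003, 0.0, -1.0]]
contact_force: [-0.4, 0.2, -0.9]
width: 0.0394
finger_force: 0.0
time: 15.58
tool_pos: [0.5317, -0.3777, 0.1549]
tcp_rot: [[0.996, -0.09, -0.002], [-0.09, -0.996, 0.001], [-0.002, -0.001, -1.0]]
contact_force: [0.0, 0.2, -0.7]
width: 0.0394
finger_force: 0.0
time: 15.92
tool_pos: [0.5329, -0.3738, 0.1571]
tcp_rot: [[0.996, -0.085, -0.0], [-0.085, -0.996, 0.001], [-0.0, -0.001, -1.0]]
contact_force: [-0.4, 0.1, 0.5]
width: 0.0393
finger_force: 0.0
```

View pics/g4.png

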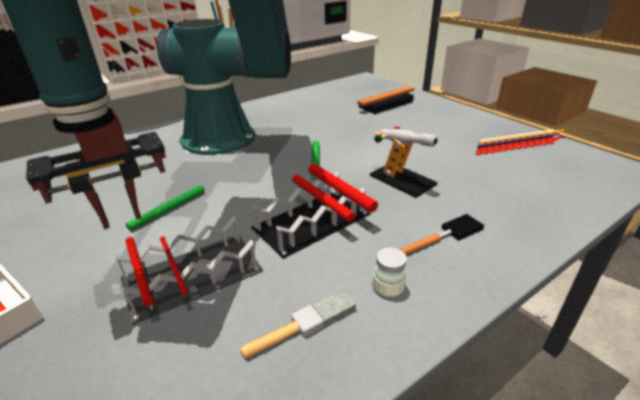

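Rods 28 and 22 lie in adjacent notches on the empty rest, at scene pixels (343,188) and (323,198), and the gripper is above rod16 at (138,270). Next I grasp rod16.

```bash
python3 -m pendant '[{"claw":-0.1,"travel":[0,-0.1,-2],"turn":[0,0,0]},{"claw":-0.1,"travel":[0,-0.1,-4],"turn":[0,0,0]},{"claw":-0.1,"travel":[0,-0.1,-6],"turn":[0,0,0]},{"claw":-0.1,"travel":[0,-0.1,-8],"turn":[0,0,0]},{"claw":-0.1,"travel":[0,-0.1,-10],"turn":[0,0,0]},{"claw":-0.1,"travel":[0,-0.1,-11.5],"turn":[0,0,0]},{"claw":-0.1,"travel":[0,-0.1,-12.4],"turn":[0,0,0]},{"claw":-0.1,"travel":[0,-0.1,-12.4],"turn":[0,0,0]},{"claw":-0.1,"travel":[0,-0.1,-12.4],"turn":[0,0,0]},{"claw":-0.1,"travel":[0,-0.1,-12.4],"turn":[0,0,0]}]'
python3 -m pendant '[{"claw":-0.9,"travel":[0,0,0],"turn":[0,0,0]},{"claw":-0.9,"travel":[0,0,0],"turn":[0,0,0]},{"claw":-0.9,"travel":[0,0,0],"turn":[0,0,0]},{"claw":-0.9,"travel":[0,0,0],"turn":[0,0,0]},{"claw":-0.9,"travel":[0,0,0],"turn":[0,0,0]},{"claw":-0.9,"travel":[0,0,0],"turn":[0,0,0]},{"claw":-0.9,"travel":[0,0,0],"turn":[0,0,0]},{"claw":-0.9,"travel":[0,0,0],"turn":[0,0,0]}]' 25
```

```text
time: 16.8
tool_pos: [0.5336, -0.377, 0.0343]
tcp_rot: [[0.996, -0.087, 0.001], [-0.087, -0.996, -0.001], [0.002, 0.001, -1.0]]
contact_force: [-0.4, -0.0, -0.1]
width: 0.0397
finger_force: 0.0
time: 17.47
tool_pos: [0.533, -0.3769, 0.0336]
tcp_rot: [[0.996, -0.087, 0.001], [-0.087, -0.996, -0.0], [0.001, 0.0, -1.0]]
contact_force: [-0.3, 0.6, 6.7]
width: 0.0156
finger_force: 25.0
```

```bash
python3 -m pendant '[{"claw":-0.9,"travel":[0,0,0.5],"turn":[0,0,0]},{"claw":-0.9,"travel":[0,0,1.5],"turn":[0,0,0]},{"claw":-0.9,"travel":[0,0,3],"turn":[0,0,0]},{"claw":-0.9,"travel":[0,0,5],"turn":[0,0,0]},{"claw":-0.9,"travel":[0,0,7],"turn":[0,0,0]},{"claw":-0.9,"travel":[0,0,9],"turn":[0,0,0]},{"claw":-0.9,"travel":[0,0,10.5],"turn":[0,0,0]},{"claw":-0.9,"travel":[0,0,11.5],"turn":[0,0,0]},{"claw":-0.9,"travel":[0,0,12],"turn":[0,0,0]}]'
python3 -m pendant '[{"claw":-0.9,"travel":[0,1,0],"turn":[0,0,0.01]},{"claw":-0.9,"travel":[0.1,3,0],"turn":[0,0,0.02]},{"claw":-0.9,"travel":[0.3,6,0],"turn":[0,0,0.03]},{"claw":-0.9,"travel":[0.5,9.5,0],"turn":[0,0,0.04]},{"claw":-0.9,"travel":[0.7,13,0],"turn":[0,0,0.05]},{"claw":-0.9,"travel":[0.9,16.5,0],"turn":[0,0,0.06]},{"claw":-0.9,"travel":[1.1,20,0],"turn":[0,0,0.07]},{"claw":-0.9,"travel":[1.2,23.5,0],"turn":[0,0,0.08]},{"claw":-0.9,"travel":[1.3,27,0],"turn":[0,0,0.1]},{"claw":-0.9,"travel":[1.4,30,0],"turn":[0,0,0.11]},{"claw":-0.9,"travel":[1.5,32.5,0],"turn":[0,0,0.12]},{"claw":-0.9,"travel":[1.5,33.5,0],"turn":[0,0,0.124]}]'
python3 -m pendant '[{"claw":-0.9,"travel":[0,0,0],"turn":[0,0,0]},{"claw":-0.9,"travel":[0,0,0],"turn":[0,0,0]},{"claw":-0.9,"travel":[0,0,0],"turn":[0,0,0]},{"claw":-0.9,"travel":[0,0,0],"turn":[0,0,0]},{"claw":-0.9,"travel":[0,0,0],"turn":[0,0,0]}]'
```

```text
time: 18.22
tool_pos: [0.5334, -0.3772, 0.1551]
tcp_rot: [[0.996, -0.087, 0.002], [-0.087, -0.996, -0.002], [0.002, 0.001, -1.0]]
contact_force: [0.3, -0.6, -1.1]
width: 0.0153
finger_force: 25.0
time: 19.22
tool_pos: [0.5459, -0.0377, 0.1519]
tcp_rot: [[0.999, 0.04, -0.003], [0.04, -0.999, 0.002], [-0.003, -0.002, -1.0]]
contact_force: [-0.4, 1.0, -0.3]
width: 0.0154
finger_force: 25.0
time: 19.63
tool_pos: [0.5478, -0.0429, 0.153]
tcp_rot: [[0.999, 0.035, -0.0], [0.035, -0.999, -0.0], [-0.0, 0.0, -1.0]]
contact_force: [-0.3, -0.3, -1.0]
width: 0.0154
finger_force: 25.0
```

```bash
python3 -m pendant '[{"claw":-0.9,"travel":[0,0.1,-1.5],"turn":[0,0,0]},{"claw":-0.9,"travel":[0,0.1,-4],"turn":[0,0,0]},{"claw":-0.9,"travel":[0,0.1,-6.5],"turn":[0,0,0]},{"claw":-0.9,"travel":[0,0.1,-8.5],"turn":[0,0,0]},{"claw":-0.9,"travel":[0,0.1,-10],"turn":[0,0,0]},{"claw":-0.9,"travel":[0,0.1,-11],"turn":[0,0,0]},{"claw":-0.9,"travel":[0,0.1,-11.4],"turn":[0,0,0]},{"claw":-0.9,"travel":[0,0.1,-11.6],"turn":[0,0,0]},{"claw":-0.9,"travel":[0,0.1,-11.7],"turn":[0,0,0]},{"claw":-0.9,"travel":[0,0.1,-11.7],"turn":[0,0,0]},{"claw":-0.9,"travel":[0,0.1,-11.7],"turn":[0,0,0]}]'
python3 -m pendant '[{"claw":-0.9,"travel":[0,0,-0.1],"turn":[0,0,0]},{"claw":-0.9,"travel":[0,0,-0.1],"turn":[0,0,0]},{"claw":-0.9,"travel":[0,0,-0.1],"turn":[0,0,0]}]'
```

```text
time: 20.55
tool_pos: [0.5485, -0.0409, 0.037]
tcp_rot: [[0.999, 0.037, 0.002], [0.037, -0.999, -0.0], [0.002, 0.0, -1.0]]
contact_force: [-0.5, 0.0, -0.3]
width: 0.0158
finger_force: 25.0
time: 20.8
tool_pos: [0.548, -0.0407, 0.0355]
tcp_rot: [[0.999, 0.037, 0.001], [0.037, -0.999, -0.0], [0.001, 0.0, -1.0]]
contact_force: [-0.2, -0.5, -1.0]
width: 0.0159
finger_force: 25.0
```

```bash
python3 -m pendant '[{"claw":-0.9,"travel":[0,0,-0.1],"turn":[0,0,0]},{"claw":-0.9,"travel":[0,0,-0.15],"turn":[0,0,0]},{"claw":-0.9,"travel":[0,0,-0.15],"turn":[0,0,0]},{"claw":-0.9,"travel":[0,0,-0.15],"turn":[0,0,0]}]'
```

```text
time: 21.13
tool_pos: [0.5482, -0.0411, 0.0347]
tcp_rot: [[0.999, 0.037, 0.001], [0.037, -0.999, -0.001], [0.001, 0.001, -1.0]]
contact_force: [-2.1, -1.2, 8.0]
width: 0.0152
finger_force: 25.0
```

```bash
python3 -m pendant '[{"claw":-0.5,"travel":[0,0,0],"turn":[0,0,0]},{"claw":-0.25,"travel":[0,0,0],"turn":[0,0,0]},{"claw":-0.25,"travel":[0,0,0],"turn":[0,0,0]},{"claw":-0.25,"travel":[0,0,0],"turn":[0,0,0]},{"claw":-0.25,"travel":[0,0,0],"turn":[0,0,0]},{"claw":-0.25,"travel":[0,0,2],"turn":[0,0,0]},{"claw":-0.25,"travel":[0,0,4],"turn":[0,0,0]},{"claw":-0.25,"travel":[0,0,7],"turn":[0,0,0]},{"claw":-0.25,"travel":[0,0,10],"turn":[0,0,0]},{"claw":-0.25,"travel":[0,0,12],"turn":[0,0,0]},{"claw":-0.25,"travel":[0,0,12],"turn":[0,0,0]},{"claw":-0.25,"travel":[0,0,12],"turn":[0,0,0]}]'
python3 -m pendant '[{"claw":-0.25,"travel":[0.1,-3,0],"turn":[0,0,-0.01]},{"claw":-0.25,"travel":[0.2,-7,0],"turn":[0,0,-0.03]},{"claw":-0.25,"travel":[0.3,-11,0],"turn":[0,0,-0.05]},{"claw":-0.25,"travel":[0.4,-15,0],"turn":[0,0,-0.07]},{"claw":-0.25,"travel":[0.5,-19,0],"turn":[0,0,-0.09]},{"claw":-0.25,"travel":[0.6,-23,0],"turn":[0,0,-0.11]},{"claw":-0.25,"travel":[0.6,-26,0],"turn":[0,0,-0.12]},{"claw":-0.25,"travel":[0.6,-28,0],"turn":[0,0,-0.124]},{"claw":-0.25,"travel":[0.6,-28,0],"turn":[0,0,-0.124]},{"claw":-0.25,"travel":[0.6,-28,0],"turn":[0,0,-0.124]},{"claw":-0.25,"travel":[0.6,-28,0],"turn":[0,0,-0.124]},{"claw":-0.25,"travel":[0.6,-28,0],"turn":[0,0,-0.124]}]'
python3 -m pendant '[{"claw":-0.25,"travel":[0,0,-2],"turn":[0,0,0]},{"claw":-0.25,"travel":[0,0,-4],"turn":[0,0,0]},{"claw":-0.25,"travel":[0,0,-6],"turn":[0,0,0]},{"claw":-0.25,"travel":[0,0,-8],"turn":[0,0,0]},{"claw":-0.25,"travel":[0,0,-10],"turn":[0,0,0]},{"claw":-0.25,"travel":[0,0,-11.5],"turn":[0,0,0]},{"claw":-0.25,"travel":[0,0,-12.4],"turn":[0,0,0]},{"claw":-0.25,"travel":[0,0,-12.4],"turn":[0,0,0]},{"claw":-0.25,"travel":[0,0,-12.4],"turn":[0,0,0]},{"claw":-0.25,"travel":[0,0,-12.4],"turn":[0,0,0]}]'
python3 -c "
from h import *
im=get_image('scene');cv2.imwrite('pics/g5.png',cv2.resize(im[100:320,100:420],None,fx=2.5,fy=2.5))"
```

```text
time: 22.13
tool_pos: [0.5486, -0.0408, 0.1545]
tcp_rot: [[0.999, 0.037, 0.003], [0.037, -0.999, -0.0], [0.003, 0.0, -1.0]]
contact_force: [-0.3, 0.0, -0.1]
width: 0.0332
finger_force: 0.0
time: 23.13
tool_pos: [0.5532, -0.3187, 0.1526]
tcp_rot: [[0.996, -0.086, -0.002], [-0.086, -0.996, 0.002], [-0.002, -0.002, -1.0]]
contact_force: [0.0, 0.7, 0.0]
width: 0.0329
finger_force: 0.0
time: 23.97
tool_pos: [0.5546, -0.3206, 0.0306]
tcp_rot: [[0.996, -0.086, 0.001], [-0.086, -0.996, -0.001], [0.001, 0.001, -1.0]]
contact_force: [0.5, 0.2, 0.4]
width: 0.0331
finger_force: 0.0
```

View pics/g5.png

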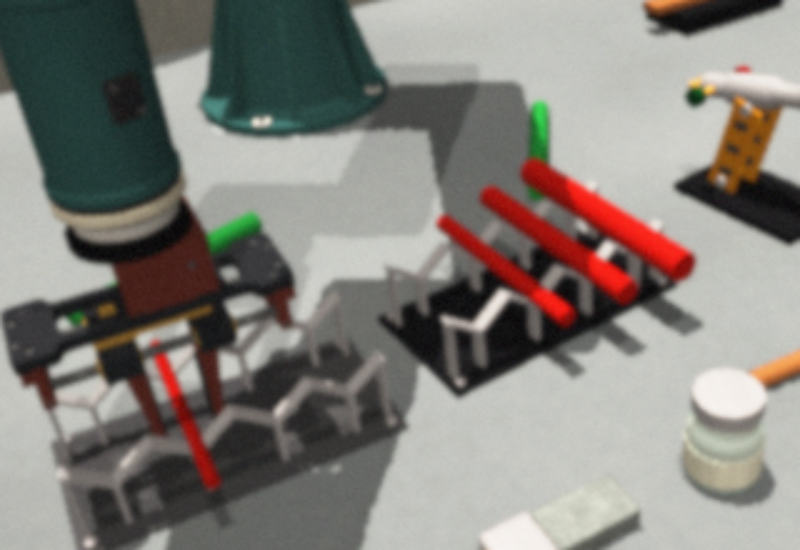

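Rods 28, 22 and 16 lie in order on the rest, and the fingers straddle rod10 at crop (180,410). Closing gently and lifting.

```bash
python3 -m pendant '[{"claw":-1,"travel":[0,0,-0.1],"turn":[0,0,0]},{"claw":-1,"travel":[0,0,-0.1],"turn":[0,0,0]},{"claw":-1,"travel":[0,0,-0.1],"turn":[0,0,0]},{"claw":-1,"travel":[0,0,-0.1],"turn":[0,0,0]},{"claw":-1,"travel":[0,0,-0.1],"turn":[0,0,0]},{"claw":-1,"travel":[0,0,-0.1],"turn":[0,0,0]},{"claw":-1,"travel":[0,0,-0.1],"turn":[0,0,0]},{"claw":-1,"travel":[0,0,-0.1],"turn":[0,0,0]}]' 15
python3 -m pendant '[{"claw":-1,"travel":[0,0,0.5],"turn":[0,0,0]},{"claw":-1,"travel":[0,0,1.5],"turn":[0,0,0]},{"claw":-1,"travel":[0,0,3],"turn":[0,0,0]},{"claw":-1,"travel":[0,0,5],"turn":[0,0,0]},{"claw":-1,"travel":[0,0,7],"turn":[0,0,0]},{"claw":-1,"travel":[0,0,9],"turn":[0,0,0]},{"claw":-1,"travel":[0,0,10.5],"turn":[0,0,0]},{"claw":-1,"travel":[0,0,11.5],"turn":[0,0,0]},{"claw":-1,"travel":[0,0,12],"turn":[0,0,0]}]'
```

```text
time: 24.68
tool_pos: [0.5542, -0.3221, 0.0293]
tcp_rot: [[0.996, -0.087, 0.001], [-0.087, -0.996, -0.002], [0.001, 0.002, -1.0]]
contact_force: [-1.9, -5.4, 2.9]
width: 0.0091
finger_force: 15.0
time: 25.43
tool_pos: [0.5545, -0.3206, 0.1506]
tcp_rot: [[0.996, -0.087, 0.002], [-0.087, -0.996, -0.001], [0.002, 0.001, -1.0]]
contact_force: [0.5, -0.3, 0.5]
width: 0.0097
finger_force: 15.0
```

```bash
python3 -m pendant '[{"claw":-1,"travel":[0,1,0],"turn":[0,0,0.01]},{"claw":-1,"travel":[0,3,0],"turn":[0,0,0.02]},{"claw":-1,"travel":[-0.1,6,0],"turn":[0,0,0.04]},{"claw":-1,"travel":[-0.2,9.5,0],"turn":[0,0,0.06]},{"claw":-1,"travel":[-0.2,13,0],"turn":[0,0,0.08]},{"claw":-1,"travel":[-0.3,16.5,0],"turn":[0,0,0.1]},{"claw":-1,"travel":[-0.4,19.5,0],"turn":[0,0,0.115]},{"claw":-1,"travel":[-0.4,21.5,0],"turn":[0,0,0.124]},{"claw":-1,"travel":[-0.4,22.3,0],"turn":[0,0,0.124]},{"claw":-1,"travel":[-0.4,22.3,0],"turn":[0,0,0.124]},{"claw":-1,"travel":[-0.4,22.3,0],"turn":[0,0,0.124]},{"claw":-1,"travel":[-0.4,22.3,0],"turn":[0,0,0.124]}]'
python3 -m pendant '[{"claw":-1,"travel":[0,0,-1.5],"turn":[0,0,0]},{"claw":-1,"travel":[0,0,-4],"turn":[0,0,0]},{"claw":-1,"travel":[0,0,-6.5],"turn":[0,0,0]},{"claw":-1,"travel":[0,0,-8.5],"turn":[0,0,0]},{"claw":-1,"travel":[0,0,-10],"turn":[0,0,0]},{"claw":-1,"travel":[0,0,-11],"turn":[0,0,0]},{"claw":-1,"travel":[0,0,-11.3],"turn":[0,0,0]},{"claw":-1,"travel":[0,0,-11.6],"turn":[0,0,0]},{"claw":-1,"travel":[0,0,-11.7],"turn":[0,0,0]},{"claw":-1,"travel":[0,0,-11.7],"turn":[0,0,0]},{"claw":-1,"travel":[0,0,-11.7],"turn":[0,0,0]}]'
```

```text
time: 26.43
tool_pos: [0.5499, -0.0987, 0.1483]
tcp_rot: [[0.999, 0.036, -0.0], [0.036, -0.999, -0.0], [-0.0, 0.0, -1.0]]
contact_force: [-0.3, 0.5, 0.2]
width: 0.0097
finger_force: 15.0
time: 27.35
tool_pos: [0.5505, -0.0979, 0.0324]
tcp_rot: [[0.999, 0.037, 0.002], [0.037, -0.999, -0.0], [0.002, 0.0, -1.0]]
contact_force: [0.3, -0.3, 0.2]
width: 0.0096
finger_force: 15.0
```

```bash
python3 -m pendant '[{"claw":-1,"travel":[0,0,-0.1],"turn":[0,0,0]},{"claw":-1,"travel":[0,0,-0.2],"turn":[0,0,0]},{"claw":-1,"travel":[0,0,-0.2],"turn":[0,0,0]},{"claw":-1,"travel":[0,0,-0.2],"turn":[0,0,0]}]'
```

```text
time: 27.68
tool_pos: [0.5501, -0.0977, 0.0299]
tcp_rot: [[0.999, 0.037, 0.001], [0.037, -0.999, -0.0], [0.001, 0.0, -1.0]]
contact_force: [0.1, 0.8, 0.9]
width: 0.0095
finger_force: 15.0
```

```bash
python3 -m pendant '[{"claw":-1,"travel":[0,0,-0.05],"turn":[0,0,0]},{"claw":-1,"travel":[0,0,-0.1],"turn":[0,0,0]},{"claw":-1,"travel":[0,0,-0.1],"turn":[0,0,0]}]'
```

```text
time: 27.93
tool_pos: [0.5503, -0.0981, 0.0294]
tcp_rot: [[0.999, 0.037, 0.001], [0.037, -0.999, -0.001], [0.001, 0.001, -1.0]]
contact_force: [-1.9, -0.3, 7.5]
width: 0.0096
finger_force: 15.0
```

Seated. Releasing, lifting and backing off towards -y for a clear view.

```bash
python3 -m pendant '[{"claw":-0.65,"travel":[0,0,0],"turn":[0,0,0]},{"claw":-0.35,"travel":[0,0,0],"turn":[0,0,0]},{"claw":-0.35,"travel":[0,0,0],"turn":[0,0,0]},{"claw":-0.35,"travel":[0,0,0],"turn":[0,0,0]},{"claw":-0.35,"travel":[0,0,0],"turn":[0,0,0]},{"claw":-0.35,"travel":[0,0,2],"turn":[0,0,0]},{"claw":-0.35,"travel":[0,0,4],"turn":[0,0,0]},{"claw":-0.35,"travel":[0,0,7],"turn":[0,0,0]},{"claw":-0.35,"travel":[0,0,10],"turn":[0,0,0]},{"claw":-0.35,"travel":[0,0,13],"turn":[0,0,0]},{"claw":-0.35,"travel":[0,0,15],"turn":[0,0,0]},{"claw":-0.35,"travel":[0,0,15],"turn":[0,0,0]}]'
python3 -m pendant '[{"claw":-0.35,"travel":[0,-3,0],"turn":[0,0,0]},{"claw":-0.35,"travel":[0,-7,0],"turn":[0,0,0]},{"claw":-0.35,"travel":[0,-11,0],"turn":[0,0,0]},{"claw":-0.35,"travel":[0,-15,0],"turn":[0,0,0]},{"claw":-0.35,"travel":[-1,-19,0],"turn":[0,0,0]},{"claw":-0.35,"travel":[-3,-23,0],"turn":[0,0,0]},{"claw":-0.35,"travel":[-5,-27,0],"turn":[0,0,0]},{"claw":-0.35,"travel":[-7,-30,0],"turn":[0,0,0]},{"claw":-0.35,"travel":[-8,-33,0],"turn":[0,0,0]},{"claw":-0.35,"travel":[-8,-33,0],"turn":[0,0,0]},{"claw":-0.35,"travel":[-8,-33,0],"turn":[0,0,0]},{"claw":-0.35,"travel":[-8,-33,0],"turn":[0,0,0]}]'
python3 - <<'E'
from h import *
im=get_image("top")
for a,b,w in rods(im): 
    p=cast("top",[a,b],0.055);q=p.mean(0)[:2]-[.5471,-.0134];c,s=np.cos(.037),np.sin(.037)
    print(round(w,1),"rest frame mm",np.round([c*q[0]+s*q[1],-s*q[0]+c*q[1]],4)*1e3,"L",round(np.linalg.norm(p[0]-p[1]),3))
s=get_image("scene")
cv2.imwrite("pics/end.png",np.vstack([cv2.resize(s[120:320,120:520],(800,400))[:300],cv2.resize(im[80:270,150:550],(632,300)) if 0 else cv2.resize(im[110:260,150:550],(800,300))]))
E
```

```text
time: 28.93
tool_pos: [0.5527, -0.0984, 0.1832]
tcp_rot: [[0.999, 0.037, 0.008], [0.037, -0.999, -0.002], [0.008, 0.002, -1.0]]
contact_force: [0.5, 0.4, 0.5]
width: 0.0285
finger_force: 0.0
time: 29.93
tool_pos: [0.4694, -0.4266, 0.1774]
tcp_rot: [[0.999, 0.036, -0.001], [0.036, -0.999, 0.002], [-0.001, -0.002, -1.0]]
contact_force: [0.8, 0.6, 0.4]
width: 0.0285
finger_force: 0.0
13.0 rest frame mm [ 2.  85.2] L 0.217
10.3 rest frame mm [ 1.7 28.5] L 0.199
7.6 rest frame mm [  0.3 -27.8] L 0.183
5.5 rest frame mm [ -2.1 -83.1] L 0.168
```

View pics/end.png

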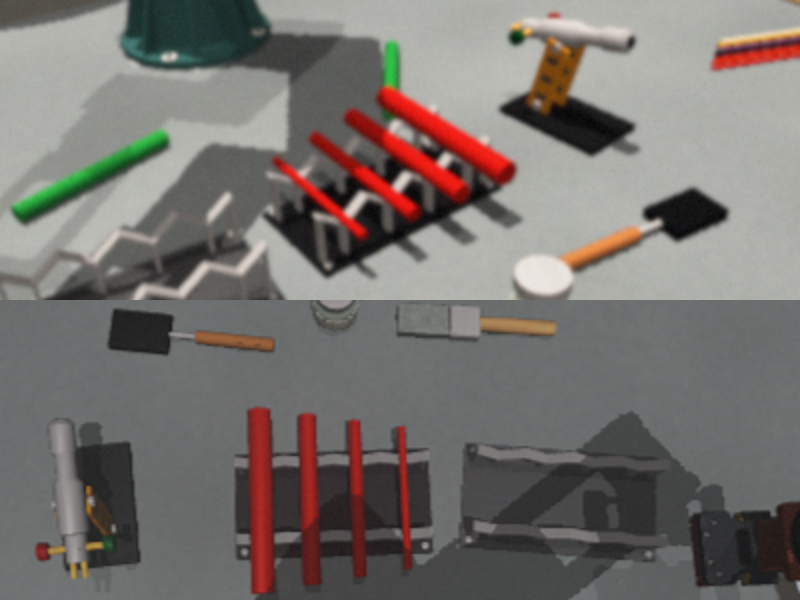

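The final view shows all four rods in their notches, thickest (260,500) to thinnest (402,500) away from the burner. They are within about 2 mm of centre, and the paddle, jar and brush are undisturbed.

```bash
python3 -c "from plant import *; print(sign_off())"
```

```text
the job is handed in; nothing more can be done
None
```

The four red rods now lie on the formerly empty rest, thickest nearest the burner to thinnest farthest, each within about 2 mm of centre, and the job was handed in at about 30 s of the 120 s allowed.

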